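# Show the line leader a mixed-up lens

## Task

A small lens has been put into the tray of large lenses by mistake. Press the call button for the line leader, then show the mix-up by pointing: hold the fingertips still, pointing straight down about a centimetre or two above the stray lens, for two seconds, then point in the same way at the one empty pocket of the small-lens tray, where it belongs; stay there two seconds and finish still pointing at it. Do not touch or shift the lenses, the trays or the loose things standing about, and keep well up, a hand's breadth, over all other lenses on the way.

Things in the scene. Friction and masses are not known exactly. Their poses are not given: they have to be found in the camera images.
- large_tray: black plastic tray for large lenses, 142 x 142 mm over its low flange, 12 mm high, standing firmly on the bench (does not move). Four round pockets in a 2 x 2 pattern, 60 mm pitch, 53 mm wide, 7 mm deep. Origin: centre of its underside, z up.
- small_tray: black plastic tray for small lenses, 108 x 152 mm over its low flange, 12 mm high, standing firmly on the bench. Six round pockets, 2 along its x and 3 along its y, 44 mm pitch, 33 mm wide, 7 mm deep; five hold a small lens and one is empty. Origin: centre of its underside, z up. The two trays may be either way round, left and right.
- stray_lens: the stray: a small clear glass lens with a white ground edge, flat side down, 30 mm across and 8 mm high at its middle, lying loose in the middle of one of the large tray's pockets, so that its top is 13 mm above the bench. Origin: centre of its flat underside, z up.
- empty_pocket: the one empty pocket of the small tray, 33 mm across. Origin: centre of the pocket's floor, 5 mm above the bench; the tray's upper face is 7 mm above this point. z up.
- call_button (a joint): push button on top of the call box; 0 at rest, grows to 0.006 m when fully down, when it takes about 4 N; the call is made from 0.004 m. It springs back.
- call_button_top (a point): centre of the upper face of the call button, a round white cap 28 mm across with a steel collar on the grey call box (80 x 75 mm, 53 mm high, fixed to the bench); pressed straight down.
- large_lens1: a large clear glass lens, 50 mm across, 11 mm high at its middle, flat side down, loose in its pocket of the large tray, where it belongs. Origin: centre of its underside.
- large_lens2: a large clear glass lens, 50 mm across, 11 mm high at its middle, flat side down, loose in its pocket of the large tray, where it belongs. Origin: centre of its underside.
- large_lens3: a large clear glass lens, 50 mm across, 11 mm high at its middle, flat side down, loose in its pocket of the large tray, where it belongs. Origin: centre of its underside.
- small_lens1: a small clear glass lens, 30 mm across, 8 mm high at its middle, flat side down, loose in its pocket of the small tray, where it belongs. Origin: centre of its underside.
- small_lens2: a small clear glass lens, 30 mm across, 8 mm high at its middle, flat side down, loose in its pocket of the small tray, where it belongs. Origin: centre of its underside.
- small_lens3: a small clear glass lens, 30 mm across, 8 mm high at its middle, flat side down, loose in its pocket of the small tray, where it belongs. Origin: centre of its underside.
- small_lens4: a small clear glass lens, 30 mm across, 8 mm high at its middle, flat side down, loose in its pocket of the small tray, where it belongs. Origin: centre of its underside.
- small_lens5: a small clear glass lens, 30 mm across, 8 mm high at its middle, flat side down, loose in its pocket of the small tray, where it belongs. Origin: centre of its underside.
- dispenser: round glass solvent bottle with a white collar and a steel dish on top, 74 mm across, 144 mm high, standing loose beyond the trays. Origin: centre of its underside.
- tweezers: steel tweezers, 120 mm long and 9 mm high, lying loose between the robot and the call box. Origin near their middle, on the bench; x runs towards their tips.
- loupe: small black eyepiece, 44 mm across and 44 mm high, standing loose. Origin: centre of its underside.
- air_blower: black rubber bulb blower, 58 mm across, with a thin nozzle, 135 mm high, standing loose. Origin: centre of its underside.
- cot_jar: clear jar with a metal lid, 64 mm across, 75 mm high, standing loose beyond the trays. Origin: centre of its underside.
There are look-alikes about, which are no part of the job. Leave any black or red look-alike of the small_lens1 alone.

How it is judged:
By the outcome, as a careful person would: the job done as asked, in the order asked, and still so for the second after the job is handed in, with the robot touching nothing.
It also fails if it takes over 56 s, if anything falls off the work surface, if the arm or the gripper's body presses on something with over 40 N, if the wrist force passes 120 N, or if a joint passes its speed limit or range.

## Robot

A 6-joint arm with a two-finger parallel gripper is mounted at the origin on the work surface. World frame = base frame: x ahead of the robot, y to its left, z up, the work surface at z = 0. Lengths are in mm, angles in rad, forces in N, time in s.
With the tool pointing down it reaches from about 375 to 975 mm from the base axis. Payload 3.8 kg.
Tool frame: the origin (TCP) lies between the finger pads, 19 mm behind the fingertips; this is the grasp point; z points along the fingers, y is the line along which they close (so a half turn about z gives the same grasp; the last joint's range is limited). The gripper opens to 85 mm and grips with 20 to 120 N. Pads are 22 mm wide; open, the fingers measure 114 mm over their backs; the gripper's body (76 mm by 85 mm) begins 54 mm behind the grasp point. The pads swing forward as they close: fully open they stand 13 mm farther back than shut.
Start: joints at [1.099, 0.264, 1.604, -0, 1.274, -0.037], TCP at [284.327, 612.19, 249.98] pointing down, gripper open.
Joint ranges: [-2.63, 2.63], [-0.94, 2.18], [0.31, 2.57], [-1.31, 4.45], [0, 2.66], [-2.55, 2.55]. Speed limits (rad/s): [2.57, 2.57, 3.14, 3.14, 3.14, 3.14].

## Interface

Orientations are given as a unit quaternion [w, x, y, z].
In Python, from cell import readout, eyes, order gives the robot as it stands.
- The arm moves only by the tool step_arm, never from a script. Its argument "targets" is a list that holds one entry, the list of rows, each a list of 7 numbers: the shift along the tool's x, y, z as a fraction of full scale, then the turn, a rotation vector about the tool's x, y, z as a fraction of full scale, then the opening, from -1 (shut) to 1 (fully open), so that 0 is half open. In form: [[[dx, dy, dz, rx, ry, rz, gripper], ...]]. A call has 1 to 5 rows; each row shifts and turns the commanded pose from where the row before left it, along the tool's axes as they then stand; what a row does not reach is not made up. Full scale, the value 1, is 0.03 m for a shift and 0.15 rad for a turn. A row lasts 1/10 s, in which the tool goes at most 50 mm and 8.59 degrees, less where a joint would pass 70% of its speed; a pose out of reach is approached as far as the arm can. A call with a number of a shift or a turn outside -1 to 1 is refused whole. A call with a gripper value outside its range is refused whole. The fingers move at their own pace and stop on an object; the grip force is fixed at half the most. Time passes only in rows, so rows that do not move let the fingers close. It gives the time, the measured TCP pose, the force, the opening and the grip force at its end, in the units of the state.
- readout.observe(): the state, without advancing time (a new reading comes with each control period).
- eyes.camera(name): name is "scene" or "top" or "wrist"; returns the picture (420x560x3 uint8, red, green, blue); there is no depth.
- eyes.get_calibration(name): a dict with "fx", "fy", "cx", "cy" (pixels), "R" (3x3) and "t" (3): a world point X has camera coordinates R X + t; the wrist camera has in their place "tool_from_camera" (4x4, takes a point from camera to tool coordinates, whose origin is the TCP and whose axes are the flange's). Camera axes: x right, y down, z forward; pixel columns grow to the right and rows downward; lengths in mm; the calibration is good to about 2 mm. A picture is of the moment at which its call begins: read the wrist's pose just before it. get_calibration takes no time and is no camera call.
- order.close_job(): hands the job in; it is judged then, once.
Trained networks look in the newest picture that a camera, given by its name, has taken for a name from the list of things; names that differ only in an ending like _2 or _b are one class to them, and where a whole thing is asked for, a point or a joint stands for the part that bears it (a point fixed in the world has none). Each returns a list of dicts, best first, with "p" (0 to 1); they miss things now and then, are a little off and sometimes report something else, mostly with a low value. They report only what shows in the picture. A call takes as long as a camera call. They do not tell look-alikes from the thing itself.
- eyes.cut_out(label, camera): "pixels" (420x560 bool, what is visible of it) and "centre" ([column, row] in pixels, amid what is visible of it).
- eyes.landmark_of(label, camera): "centre" ([column, row] in pixels: a listed point, or the origin of a listed thing).
The state is a dict: "clock": time; "q": joint angles; "qd": joint speeds; "joint_torque": joint torques, N m; "ee_pos": TCP position; "tcp_rot": TCP orientation; "contact_force": force on the tool from outside, world axes, zero at the start; "ft_torque": the same for the moment, N m; "finger_gap": finger opening in mm; "gripper_force": force on a finger pad.
Only numpy, scipy, OpenCV 4.12 (cv2) and the standard library are available. Lean on these libraries where they do the work, as an engineer would, in place of code of your own. Each camera call takes 0.05 s, during which the arm holds its last target. There are 200 camera calls.

## Working session

There is one attempt and no reset: what is moved stays moved. The work goes in short steps, Python scripts to look and compute and a tool call to move; the robot and the scene stay as the last step left them, time stands still between calls to the robot, and variables do not carry over. Pictures are saved under pics/ and viewed, at most 10 in all, crops included, and the job is handed in when it is done.

Besides the shell and the picture viewer there is one more tool, called after "Call:" by a JSON object that holds its "api" and its "payload", one argument or row to a line. step_arm: Moves the arm, as the interface text tells. Its arguments: {"type":"object","properties":{"targets":{"type":"array"}},"required":["targets"]}

```bash
mkdir -p pics; cat > h.py <<'E'
import numpy as np, cv2
from scipy.spatial.transform import Rotation as Ro
from cell import readout, eyes, order
def ray(cam,px,z,st=None):
    c=eyes.get_calibration(cam)
    d=np.array([(px[0]-c["cx"])/c["fx"],(px[1]-c["cy"])/c["fy"],1.])
    if cam=="wrist":
        w,x,y,zz=st["tcp_rot"]; Rt=Ro.from_quat([x,y,zz,w]).as_matrix()
        T=np.array(c["tool_from_camera"]); o=Rt@T[:3,3]+np.array(st["ee_pos"]); d=Rt@T[:3,:3]@d
    else:
        R=np.array(c["R"]);o=-R.T@np.array(c["t"]);d=R.T@d
    return o+d*(z-o[2])/d[2]
def save(n,im): cv2.imwrite("pics/"+n,cv2.cvtColor(im,cv2.COLOR_RGB2BGR))
E
python3 - <<'E'
from h import *
s=readout.observe(); print(s["clock"],s["ee_pos"],s["tcp_rot"],s["finger_gap"])
a=eyes.camera("top");b=eyes.camera("scene")
save("top.png",a);save("scene.png",b)
for n,z in [("large_tray",0),("small_tray",0),("stray_lens",5),("empty_pocket",5),("call_button_top",55),("dispenser",0),("tweezers",0),("loupe",0),("air_blower",0),("cot_jar",0)]:
  for cam in ("top","scene"):
    for r in eyes.landmark_of(n,cam)[:7]:
        print(n,cam,round(r["p"],2),np.round(r["centre"]),np.round(ray(cam,r["centre"],z)))
E
```

```text
0.0 [284.01183842 611.58794757 248.65764593] [-2.82871604e-04  2.15674989e-01  9.76464571e-01 -1.07767347e-03] 85.58934241187218
large_tray top 0.78 [158. 252.] [496. 207.   0.]
large_tray scene 0.93 [355. 178.] [509. 204.   0.]
small_tray top 0.65 [367. 242.] [ 523. -222.    0.]
small_tray scene 0.63 [200. 219.] [ 540. -219.    0.]
stray_lens top 0.66 [374. 133.] [ 750. -234.    5.]
stray_lens top 0.45 [167. 233.] [535. 188.   5.]
stray_lens scene 0.61 [353. 185.] [536. 190.   5.]
stray_lens scene 0.25 [293. 175.] [462.  46.   5.]
call_button_top top 0.42 [247. 238.] [527.  23.  55.]
call_button_top scene 0.63 [295. 177.] [511.  37.  55.]
call_button_top scene 0.58 [178. 219.] [ 568. -270.   55.]
dispenser top 0.9 [145. 117.] [776. 241.   0.]
dispenser scene 0.69 [400. 256.] [765. 230.   0.]
tweezers top 0.6 [269. 310.] [381. -23.   0.]
tweezers top 0.2 [370. 231.] [ 546. -229.    0.]
tweezers scene 0.49 [260. 156.] [372. -25.   0.]
loupe top 0.72 [242. 155.] [699.  39.   0.]
loupe scene 0.65 [321. 252.] [706.  49.   0.]
loupe scene 0.54 [345. 169.] [472. 189.   0.]
air_blower top 0.88 [301. 136.] [743. -84.   0.]
air_blower scene 0.89 [272. 276.] [743. -81.   0.]
air_blower scene 0.46 [196. 205.] [ 496. -222.    0.]
air_blower scene 0.4 [356. 186.] [536. 197.   0.]
cot_jar top 0.61 [374. 131.] [ 755. -236.    0.]
cot_jar scene 0.69 [210. 292.] [ 749. -229.    0.]
```

View pics/top.png

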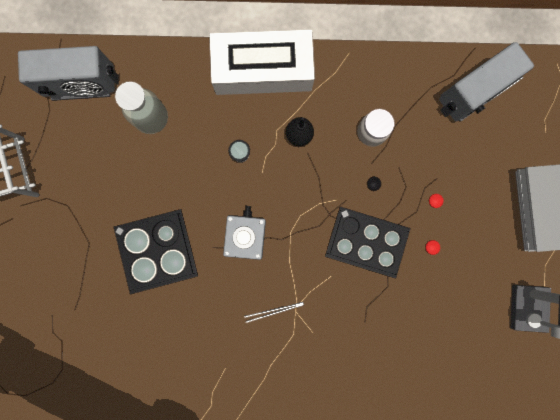

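View pics/scene.png

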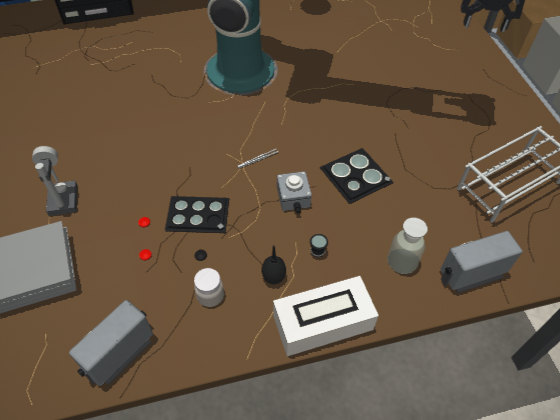

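Top view: the large tray is at (157,252) with the small stray lens at (166,233). The button is at (244,238). The small tray is at (368,242) and its empty pocket is near (351,225). Stray candidates are the clear lens at (166,233), the black disc at (374,184), and the red ones at (436,200) and (433,247). Only the clear lens inside the large tray fits the description. I'll confirm this in one enlarged crop and measure it.

```bash
python3 - <<'E'
from h import *
a=cv2.imread("pics/top.png")
L=cv2.resize(a[205:300,110:205],(390,390),interpolation=cv2.INTER_CUBIC);S=cv2.resize(a[200:295,322:417],(390,390),interpolation=cv2.INTER_CUBIC)
cv2.imwrite("pics/crop.png",cv2.convertScaleAbs(np.hstack([L,S]),alpha=1.6))
eyes.camera("top");eyes.camera("scene")
def pr(n,cam,px,z): print(n,cam,np.round(px,1),np.round(ray(cam,px,z),1))
for n in("large_tray","small_tray"):
  for cam in("top","scene"):
    for r in eyes.cut_out(n,cam)[:1]:
      m=r["pixels"]; c=np.argwhere(m)[:,::-1].astype(float)
      P=np.array([ray(cam,p,6)[:2] for p in c]).astype(np.float32)
      print(n,cam,round(r["p"],2),cv2.minAreaRect(P))
for n,z in(("stray_lens",9),("small_lens1",9),("large_lens1",9),("call_button_top",58)):
  for cam in("top","scene"):
    for r in eyes.cut_out(n,cam)[:8]:
      pr(n+" %.2f %d"%(r["p"],r["pixels"].sum()),cam,r["centre"],z)
E
```

```text
Traceback (most recent call last):
  File "h.py", line 5, in ray
    c=eyes.get_calibration(cam)
ValueError: time passes only in moves, steps and waits
```

View pics/crop.png

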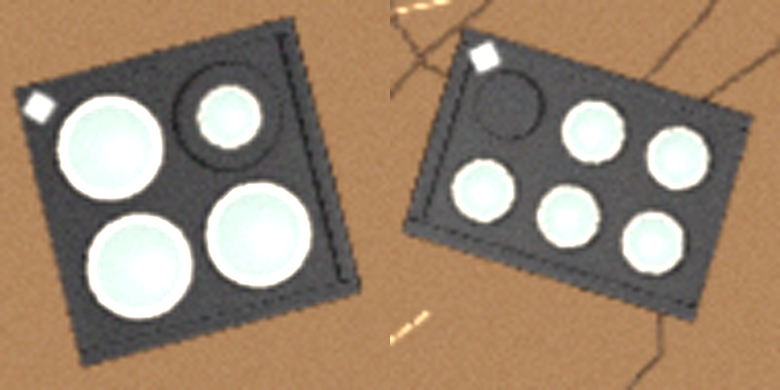

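The crop shows the stray at top px (165.3,233.2), in the large tray's upper-right pocket. The empty pocket is at (350.5,225.1), the small tray's upper-left. Next I'll put these into the world frame and cross-check them with the scene camera.

```bash
sed -i 's/^def ray/CAL={k:eyes.get_calibration(k) for k in ("top","scene","wrist")}\ndef ray/; s/c=eyes.get_calibration(cam)/c=CAL[cam]/' h.py; python3 - <<'E'
from h import *
eyes.camera("top");eyes.camera("scene")
for n in("large_tray","small_tray"):
  for cam in("top","scene"):
    for r in eyes.cut_out(n,cam)[:1]:
      c=np.argwhere(r["pixels"])[:,::-1].astype(float)
      P=np.array([ray(cam,p,6)[:2] for p in c]).astype(np.float32)
      print(n,cam,round(r["p"],2),np.round(np.hstack([np.ravel(v) for v in cv2.minAreaRect(P)]),1))
for n,z in(("stray_lens",9),("small_lens1",9),("large_lens1",9),("call_button_top",58)):
  for cam in("top","scene"):
    for r in eyes.cut_out(n,cam)[:7]:
      print(n,"%.2f %d"%(r["p"],r["pixels"].sum()),cam,np.round(r["centre"],1),np.round(ray(cam,r["centre"],z),1))
print("stray",ray("top",(165.3,233.2),9),"empty",ray("top",(350.5,225.1),12),"btn",ray("top",(243.5,237.5),60))
# lens blobs in scene
b=cv2.imread("pics/scene.png")
print("btn scene",ray("scene",(294,182),60))
s=readout.observe();print(s["clock"])
print(CAL["wrist"]["tool_from_camera"])
E
```

```text
large_tray top 0.91 [498.8 210.4 145.4 145.   15.4]
large_tray scene 0.89 [501.4 207.2 142.4 142.5  16. ]
small_tray top 0.59 [ 524.7 -221.4  152.7  109.5   73.3]
small_tray scene 0.89 [ 526.8 -223.3  151.4  109.    74.1]
stray_lens 0.43 166 top [163.6 232.9] [535.4 193.8   9. ]
small_lens1 0.75 169 top [343.9 245.6] [ 515.4 -172.8    9. ]
small_lens1 0.70 164 top [373.1 185.6] [ 639.3 -231.9    9. ]
small_lens1 0.68 164 top [372.6 227.8] [ 552.6 -231.3    9. ]
small_lens1 0.65 151 top [363.8 252.3] [ 502.4 -213.5    9. ]
small_lens1 0.62 150 top [385.2 257. ] [ 493.5 -257.3    9. ]
small_lens1 0.60 172 top [389.3 237.6] [ 533.1 -265.6    9. ]
small_lens1 0.57 195 top [431.9 247.6] [ 514.1 -353.     9. ]
small_lens1 0.69 101 scene [198.8 254.7] [ 649.  -238.2    9. ]
small_lens1 0.61 60 scene [176.4 215.9] [ 523.4 -274.4    9. ]
small_lens1 0.60 85 scene [196.4 215.2] [ 533.4 -225.3    9. ]
small_lens1 0.57 97 scene [144.5 251.3] [ 608.1 -362.9    9. ]
small_lens1 0.55 89 scene [197.3 205.5] [ 504.1 -218.3    9. ]
small_lens1 0.42 100 scene [180.2 206.1] [ 495.4 -260.8    9. ]
large_
[... 308 characters left out ...]
203 scene [361.6 160. ] [460.7 239.3   9. ]
call_button_top 0.70 189 top [244.9 237.9] [527.3  25.9  58. ]
call_button_top 0.68 623 top [301.8 130.9] [738.6 -81.3  58. ]
call_button_top 0.63 76 scene [293.5 177.6] [513.4  31.6  58. ]
stray [534.82010094 190.34035514   9.        ] empty [ 557.23581804 -185.49956006   12.        ] btn [527.97024589  28.47758243  60.        ]
btn scene [528.94810601  28.61186532  60.        ]
1.95
[[-1.87626202e-05 -9.55203068e-01 -2.95951174e-01  7.57038530e+01]
 [ 9.99999881e-01  1.26282189e-04 -4.70982257e-04 -1.53787211e+00]
 [ 4.87257059e-04 -2.95951148e-01  9.55202953e-01 -1.24372475e+02]
 [ 0.00000000e+00  0.00000000e+00  0.00000000e+00  1.00000000e+00]]
```

Both cameras agree to within about 2 mm:

| Point | x (mm) | y (mm) |
|---|---|---|
| Stray lens | 535.5 | 189.5 |
| Empty pocket | 558 | -186 |
| Button | 528 | 28.5 |

These match the tray geometry. I'm moving to the button with the gripper shut.

Call:
{"api": "step_arm", "payload": {
  "targets": [
    [[-0.5, -0.45, 0, 0, 0, 0, -1], [-0.97, -0.89, 0, 0, 0, 0, -1], [-0.97, -0.89, 0, 0, 0, 0, -1], [-0.97, -0.89, 0, 0, 0, 0, -1], [-0.97, -0.89, 0, 0, 0, 0, -1]]
  ]
}}

```text
clock: 2.45
ee_pos: [353.2, 446.4, 250.0]
tcp_rot: [0.0, 0.215, 0.977, 0.0]
contact_force: [0.8, 0.4, 0.8]
finger_gap: 12.0
gripper_force: 0.0
```

Call:
{"api": "step_arm", "payload": {
  "targets": [
    [[-0.97, -0.89, 0, 0, 0, 0, -1], [-0.97, -0.89, 0, 0, 0, 0, -1], [-0.97, -0.89, 0, 0, 0, 0, -1], [-0.97, -0.89, 0, 0, 0, 0, -1], [-0.97, -0.89, 0, 0, 0, 0, -1]]
  ]
}}

```text
clock: 2.95
ee_pos: [429.0, 263.9, 250.3]
tcp_rot: [0.0, 0.216, 0.976, 0.0]
contact_force: [-0.0, -0.1, -0.2]
finger_gap: -0.0
gripper_force: 0.0
```

Call:
{"api": "step_arm", "payload": {
  "targets": [
    [[-0.97, -0.89, 0, 0, 0, 0, -1], [-0.97, -0.89, 0, 0, 0, 0, -1], [-0.97, -0.89, 0, 0, 0, 0, -1], [-0.97, -0.89, 0, 0, 0, 0, -1], [-0.97, -0.89, 0, 0, 0, 0, -1]]
  ]
}}

```text
clock: 3.45
ee_pos: [504.7, 81.4, 250.3]
tcp_rot: [0.0, 0.216, 0.976, 0.0]
contact_force: [-0.3, 1.1, -0.1]
finger_gap: 0.2
gripper_force: 0.0
```

Call:
{"api": "step_arm", "payload": {
  "targets": [
    [[-0.5, -0.45, 0.5, 0, 0, 0, -1], [0, 0, 0.7, 0, 0, 0, -1], [0, 0, 0.7, 0, 0, 0, -1], [0, 0, 0.3, 0, 0, 0, -1], [0, 0, 0, 0, 0, 0, -1]]
  ]
}}

```text
clock: 3.95
ee_pos: [511.0, 64.3, 182.5]
tcp_rot: [-0.002, 0.216, 0.976, -0.0]
contact_force: [-0.5, -0.3, -0.5]
finger_gap: -0.1
gripper_force: 0.0
```

```bash
python3 - <<'E'
from h import *
s=readout.observe(); a=eyes.camera("wrist"); save("w1.png",a)
print(s["ee_pos"])
for f in(eyes.landmark_of,eyes.cut_out):
  for r in f("call_button_top","wrist")[:2]: print(round(r["p"],2),np.round(r["centre"],1),[np.round(ray("wrist",r["centre"],z,s),1) for z in (60,)])
E
```

```text
[510.99434719  64.3474144  182.48552155]
0.73 [240.4 257.5] [array([532.6,  21.2,  60. ])]
0.48 [424.3 106.3] [array([484.6, 186.2,  60. ])]
0.8 [243.4 256.2] [array([532.6,  23.8,  60. ])]
```

View pics/w1.png

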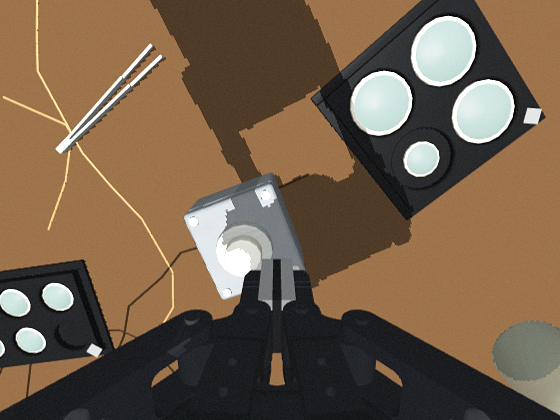

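The wrist view shows the button cap near (243,253), the stray at (421,159) and the empty pocket near (74,335).

```bash
python3 - <<'E'
from h import *
s=readout.observe()
for n,p,z in(("btn",(243,252),60),("collar",(245,249),57),("stray",(421,159),9),("empty",(75,335),12)):print(n,np.round(ray("wrist",p,z,s),1))
im=cv2.imread("pics/w1.png")[200:310,170:320];cv2.imwrite("pics/w1c.png",cv2.resize(im,None,fx=5,fy=5,interpolation=cv2.INTER_CUBIC))
E
```

```text
btn [533.   24.8  60. ]
collar [532.4  26.5  57. ]
stray [537.7 190.5   9. ]
empty [ 560.4 -184.8   12. ]
```

View pics/w1c.png

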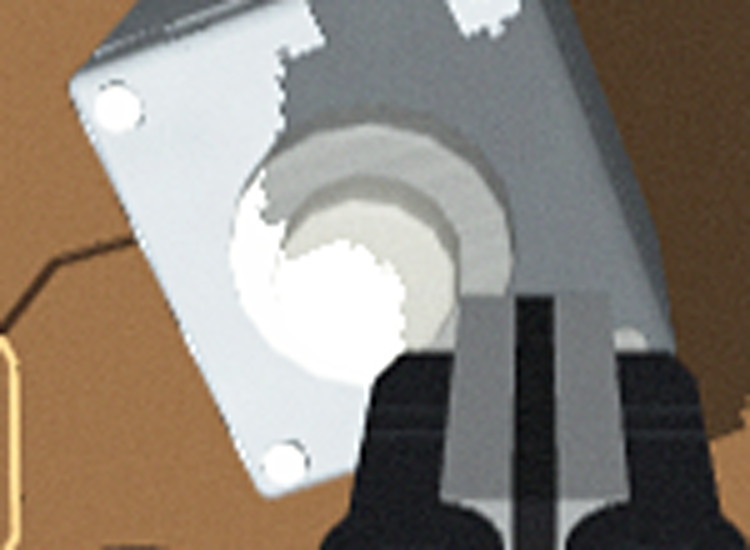

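Call:
{"api": "step_arm", "payload": {
  "targets": [
    [[-0.57, -0.44, 0, 0, 0, 0, -1], [-0.57, -0.44, 0.3, 0, 0, 0, -1], [0, 0, 0.8, 0, 0, 0, -1], [0, 0, 0.8, 0, 0, 0, -1], [0, 0, 0.6, 0, 0, 0, -1]]
  ]
}}

```text
clock: 4.6
ee_pos: [532.8, 26.1, 109.2]
tcp_rot: [0.001, 0.216, 0.976, 0.0]
contact_force: [0.6, 0.3, 0.5]
finger_gap: -0.1
gripper_force: 0.0
```

Call:
{"api": "step_arm", "payload": {
  "targets": [
    [[0, 0, 0.2, 0, 0, 0, -1], [0, 0, 0.1, 0, 0, 0, -1], [0, 0, 0.0, 0, 0, 0, -1], [0, 0, 0, 0, 0, 0, -1]]
  ]
}}

```text
clock: 5.0
ee_pos: [533.2, 26.2, 101.4]
tcp_rot: [0.001, 0.216, 0.976, 0.0]
contact_force: [0.1, -0.3, 0.1]
finger_gap: 0.1
gripper_force: 0.0
```

```bash
python3 - <<'E'
from h import *
s=readout.observe(); print(s["ee_pos"],s["contact_force"])
a=eyes.camera("wrist"); save("w2.png",a[150:400,120:440].repeat(2,0).repeat(2,1))
E
```

```text
[533.20373455  26.23911686 101.38477354] [ 0.14000408 -0.29278558  0.09054089]
```

View pics/w2.png

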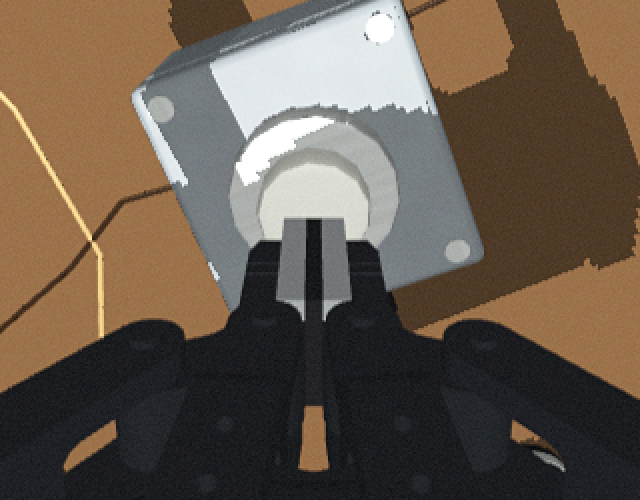

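```bash
python3 - <<'E'
from h import *
s=readout.observe(); c=CAL["wrist"]
for z in (60,64,68):
  p=ray("wrist",(277,254),z,s); print(z,p.round(1))
T=np.linalg.inv(np.array(c["tool_from_camera"]))
for q in([11,0,19],[11,0,14],[11,0,10],[0,0,19+17]):
  x=T@np.array(q+[1.]); print(q,c["fx"]*x[0]/x[2]+c["cx"],c["fy"]*x[1]/x[2]+c["cy"])
E
```

```text
60 [531.6  25.5  60. ]
64 [530.   26.3  64. ]
68 [528.3  27.   68. ]
[11, 0, 19] 279.9613250201739 254.60609828246857
[11, 0, 14] 280.067828277029 259.325545342481
[11, 0, 10] 280.1579966763217 263.32115073065233
[0, 0, 36] 279.583804016904 260.6048616354506
```

Call:
{"api": "step_arm", "payload": {
  "targets": [
    [[0.09, -0.04, 0.1, 0, 0, 0, -1], [0, 0, 0.1, 0, 0, 0, -1], [0, 0, 0.1, 0, 0, 0, -1], [0, 0, 0.1, 0, 0, 0, -1], [0, 0, 0, 0, 0, 0, -1]]
  ]
}}

```text
clock: 5.55
ee_pos: [529.1, 26.2, 88.0]
tcp_rot: [-0.0, 0.216, 0.976, 0.0]
contact_force: [-2.1, -1.3, 3.5]
finger_gap: -0.0
gripper_force: 1.8
```

Call:
{"api": "step_arm", "payload": {
  "targets": [
    [[0, 0, 0.1, 0, 0, 0, -1], [0, 0, 0.05, 0, 0, 0, -1], [0, 0, 0, 0, 0, 0, -1]]
  ]
}}

```text
clock: 5.85
ee_pos: [529.4, 26.2, 87.2]
tcp_rot: [-0.0, 0.216, 0.976, -0.0]
contact_force: [-12.3, -0.6, 27.8]
finger_gap: -0.1
gripper_force: 13.9
```

Force rose sharply at TCP z≈87.5. I'll back off in small steps. A slow decay would show the button's spring, meaning it had bottomed out. A sudden drop would mean a hard stop.

Call:
{"api": "step_arm", "payload": {
  "targets": [
    [[0, 0, -0.15, 0, 0, 0, -1], [0, 0, 0, 0, 0, 0, -1]]
  ]
}}

```text
clock: 6.05
ee_pos: [529.6, 26.1, 89.0]
tcp_rot: [0.001, 0.216, 0.976, 0.0]
contact_force: [-0.2, 0.3, 3.5]
finger_gap: -0.0
gripper_force: 1.6
```

Call:
{"api": "step_arm", "payload": {
  "targets": [
    [[0, 0, -0.07, 0, 0, 0, -1], [0, 0, 0, 0, 0, 0, -1]]
  ]
}}

```text
clock: 6.25
ee_pos: [529.6, 26.2, 90.2]
tcp_rot: [0.0, 0.216, 0.976, 0.0]
contact_force: [1.0, 0.2, 2.9]
finger_gap: 0.1
gripper_force: 1.3
```

Call:
{"api": "step_arm", "payload": {
  "targets": [
    [[0, 0, -0.07, 0, 0, 0, -1], [0, 0, 0, 0, 0, 0, -1]]
  ]
}}

```text
clock: 6.45
ee_pos: [529.5, 26.1, 92.2]
tcp_rot: [0.0, 0.216, 0.976, 0.0]
contact_force: [1.0, -0.1, 1.2]
finger_gap: -0.2
gripper_force: 0.9
```

Call:
{"api": "step_arm", "payload": {
  "targets": [
    [[0, 0, -0.07, 0, 0, 0, -1], [0, 0, 0, 0, 0, 0, -1]]
  ]
}}

```text
clock: 6.65
ee_pos: [528.7, 26.1, 94.0]
tcp_rot: [-0.001, 0.216, 0.976, -0.0]
contact_force: [-0.1, -0.2, 0.7]
finger_gap: -0.1
gripper_force: 0.0
```

Call:
{"api": "step_arm", "payload": {
  "targets": [
    [[0, 0, -0.07, 0, 0, 0, -1], [0, 0, 0, 0, 0, 0, -1]]
  ]
}}

```text
clock: 6.85
ee_pos: [528.8, 26.1, 96.2]
tcp_rot: [-0.0, 0.216, 0.976, -0.0]
contact_force: [0.1, -0.1, 0.8]
finger_gap: -0.1
gripper_force: 0.0
```

The force decays smoothly from 3.5 to 0 N over about 5–6 mm, so the button was fully pressed and has sprung back. I'm lifting and moving over the stray, then looking again.

Call:
{"api": "step_arm", "payload": {
  "targets": [
    [[0, 0, -0.93, 0, 0, 0, -1], [0, 0, -0.93, 0, 0, 0, -1], [0, 0, -0.93, 0, 0, 0, -1], [0.35, 0.84, 0, 0, 0, 0, -1], [0.35, 0.84, 0, 0, 0, 0, -1]]
  ]
}}

```text
clock: 7.35
ee_pos: [532.2, 80.8, 181.7]
tcp_rot: [0.001, 0.217, 0.976, 0.0]
contact_force: [-0.2, 0.3, 0.2]
finger_gap: 0.0
gripper_force: 0.0
```

Call:
{"api": "step_arm", "payload": {
  "targets": [
    [[0.35, 0.84, 0, 0, 0, 0, -1], [0.35, 0.84, 0, 0, 0, 0, -1], [0.35, 0.84, 0, 0, 0, 0, -1], [0.34, 0.84, 0, 0, 0, 0, -1], [0, 0, 0, 0, 0, 0, -1]]
  ]
}}

```text
clock: 7.85
ee_pos: [535.8, 192.4, 180.0]
tcp_rot: [-0.0, 0.214, 0.977, 0.001]
contact_force: [0.4, -0.6, -0.1]
finger_gap: -0.1
gripper_force: 0.0
```

Call:
{"api": "step_arm", "payload": {
  "targets": [
    [[0, 0, 0, 0, 0, 0, -1]]
  ]
}}

```text
clock: 7.95
ee_pos: [535.6, 189.8, 179.7]
tcp_rot: [-0.0, 0.215, 0.977, -0.0]
contact_force: [0.0, 0.2, 0.5]
finger_gap: -0.1
gripper_force: 0.0
```

```bash
python3 - <<'E'
from h import *
s=readout.observe(); print(s["clock"],s["ee_pos"],s["contact_force"])
a=eyes.camera("wrist"); save("w3.png",a)
for f in(eyes.landmark_of,eyes.cut_out):
  for r in f("stray_lens","wrist")[:2]: print(round(r["p"],2),np.round(r["centre"],1),np.round(ray("wrist",r["centre"],5,s),1),np.round(ray("wrist",r["centre"],9,s),1))
E
```

```text
7.95 [535.58875222 189.84629124 179.71075572] [0.00398058 0.15748837 0.52060235]
0.7 [279.6 192.7] [535.1 191.2   5. ] [534.2 191.6   9. ]
0.23 [282.1 144.3] [497.2 210.9   5. ] [496.8 211.    9. ]
0.88 [278.4 191.1] [533.3 190.8   5. ] [532.4 191.2   9. ]
```

View pics/w3.png

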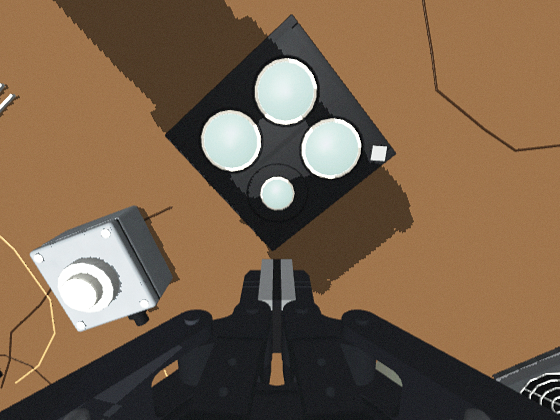

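The wrist view shows the stray at (277,193), which is world ≈(535,191). The tool is already straight above it, so I'm descending to about 15 mm tip clearance.

Call:
{"api": "step_arm", "payload": {
  "targets": [
    [[0, 0.02, 0.6, 0, 0, 0, -1], [0, 0, 0.9, 0, 0, 0, -1], [0, 0, 0.9, 0, 0, 0, -1], [0, 0, 0.8, 0, 0, 0, -1], [0, 0, 0.6, 0, 0, 0, -1]]
  ]
}}

```text
clock: 8.6
ee_pos: [535.3, 188.7, 64.4]
tcp_rot: [-0.001, 0.216, 0.976, -0.001]
contact_force: [0.0, 0.8, -0.3]
finger_gap: 0.3
gripper_force: 0.0
```

Call:
{"api": "step_arm", "payload": {
  "targets": [
    [[0, 0, 0.4, 0, 0, 0, -1], [0, 0, 0.2, 0, 0, 0, -1], [0, 0, 0, 0, 0, 0, -1], [0, 0, 0, 0, 0, 0, -1]]
  ]
}}

```text
clock: 9.0
ee_pos: [537.0, 190.2, 48.9]
tcp_rot: [0.001, 0.216, 0.976, 0.0]
contact_force: [0.5, -0.2, -0.5]
finger_gap: 0.1
gripper_force: 0.0
```

```bash
python3 - <<'E'
from h import *
s=readout.observe(); print(s["clock"],s["ee_pos"],s["contact_force"])
a=eyes.camera("wrist"); save("w4.png",a[150:400,120:440].repeat(2,0).repeat(2,1))
E
```

```text
9.0 [536.99981536 190.23797158  48.92402688] [ 0.48549459 -0.19435306 -0.5356313 ]
```

View pics/w4.png

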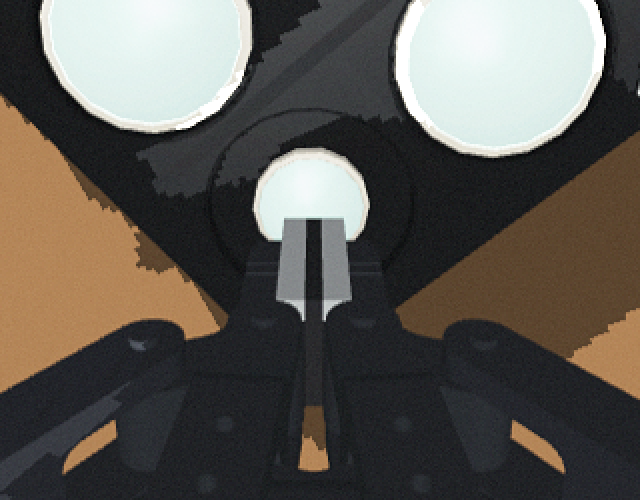

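The fingertips hang about 17 mm over the lens. The lens centre is about 2–3 mm towards the tool's +x, so I'll nudge that way and hold.

Call:
{"api": "step_arm", "payload": {
  "targets": [
    [[0.08, 0, 0.07, 0, 0, 0, -1], [0, 0, 0, 0, 0, 0, -1], [0, 0, 0, 0, 0, 0, -1], [0, 0, 0, 0, 0, 0, -1], [0, 0, 0, 0, 0, 0, -1]]
  ]
}}

```text
clock: 9.55
ee_pos: [534.1, 191.3, 46.1]
tcp_rot: [0.0, 0.216, 0.976, 0.0]
contact_force: [-0.1, -0.1, 0.3]
finger_gap: -0.1
gripper_force: 0.0
```

Call:
{"api": "step_arm", "payload": {
  "targets": [
    [[0, 0, 0, 0, 0, 0, -1], [0, 0, 0, 0, 0, 0, -1], [0, 0, 0, 0, 0, 0, -1], [0, 0, 0, 0, 0, 0, -1], [0, 0, 0, 0, 0, 0, -1]]
  ]
}}

```text
clock: 10.05
ee_pos: [534.0, 191.2, 46.0]
tcp_rot: [-0.0, 0.216, 0.976, -0.0]
contact_force: [-0.1, 0.3, 0.1]
finger_gap: 0.2
gripper_force: 0.0
```

Call:
{"api": "step_arm", "payload": {
  "targets": [
    [[0, 0, 0, 0, 0, 0, -1], [0, 0, 0, 0, 0, 0, -1], [0, 0, 0, 0, 0, 0, -1], [0, 0, 0, 0, 0, 0, -1], [0, 0, 0, 0, 0, 0, -1]]
  ]
}}

```text
clock: 10.55
ee_pos: [534.0, 191.2, 46.0]
tcp_rot: [-0.0, 0.216, 0.976, 0.0]
contact_force: [-0.7, 0.2, 0.8]
finger_gap: -0.0
gripper_force: 0.0
```

Call:
{"api": "step_arm", "payload": {
  "targets": [
    [[0, 0, 0, 0, 0, 0, -1], [0, 0, 0, 0, 0, 0, -1], [0, 0, 0, 0, 0, 0, -1], [0, 0, 0, 0, 0, 0, -1], [0, 0, 0, 0, 0, 0, -1]]
  ]
}}

```text
clock: 11.05
ee_pos: [534.0, 191.2, 46.0]
tcp_rot: [-0.0, 0.216, 0.976, -0.0]
contact_force: [-0.2, 0.2, -0.1]
finger_gap: -0.2
gripper_force: 0.0
```

Call:
{"api": "step_arm", "payload": {
  "targets": [
    [[0, 0, 0, 0, 0, 0, -1], [0, 0, 0, 0, 0, 0, -1], [0, 0, 0, 0, 0, 0, -1], [0, 0, 0, 0, 0, 0, -1], [0, 0, 0, 0, 0, 0, -1]]
  ]
}}

```text
clock: 11.55
ee_pos: [534.1, 191.2, 46.0]
tcp_rot: [-0.0, 0.216, 0.976, -0.0]
contact_force: [-0.7, -0.1, 0.2]
finger_gap: -0.0
gripper_force: 0.0
```

Call:
{"api": "step_arm", "payload": {
  "targets": [
    [[0, 0, 0, 0, 0, 0, -1], [0, 0, 0, 0, 0, 0, -1], [0, 0, 0, 0, 0, 0, -1]]
  ]
}}

```text
clock: 11.85
ee_pos: [534.0, 191.2, 46.0]
tcp_rot: [-0.0, 0.216, 0.976, -0.0]
contact_force: [0.1, -0.6, -0.9]
finger_gap: 0.2
gripper_force: 0.0
```

Call:
{"api": "step_arm", "payload": {
  "targets": [
    [[0, 0, -0.9, 0, 0, 0, -1], [0, 0, -0.9, 0, 0, 0, -1], [0, 0, -0.9, 0, 0, 0, -1], [0, 0, -0.9, 0, 0, 0, -1], [0, 0, -0.9, 0, 0, 0, -1]]
  ]
}}

```text
clock: 12.35
ee_pos: [533.9, 191.2, 182.1]
tcp_rot: [-0.0, 0.216, 0.976, -0.0]
contact_force: [0.2, 1.0, 0.4]
finger_gap: -0.1
gripper_force: 0.0
```

Call:
{"api": "step_arm", "payload": {
  "targets": [
    [[-0.25, -0.46, 0, 0, 0, 0, -1], [-0.5, -0.92, 0, 0, 0, 0, -1], [-0.5, -0.92, 0, 0, 0, 0, -1], [-0.5, -0.92, 0, 0, 0, 0, -1], [-0.5, -0.92, 0, 0, 0, 0, -1]]
  ]
}}

```text
clock: 12.85
ee_pos: [542.1, 48.4, 179.8]
tcp_rot: [-0.001, 0.216, 0.976, -0.0]
contact_force: [0.0, 0.6, -0.2]
finger_gap: 0.1
gripper_force: 0.0
```

Call:
{"api": "step_arm", "payload": {
  "targets": [
    [[-0.5, -0.92, 0, 0, 0, 0, -1], [-0.5, -0.92, 0, 0, 0, 0, -1], [-0.5, -0.92, 0, 0, 0, 0, -1], [-0.5, -0.92, 0, 0, 0, 0, -1], [-0.5, -0.92, 0, 0, 0, 0, -1]]
  ]
}}

```text
clock: 13.35
ee_pos: [551.8, -108.4, 179.8]
tcp_rot: [-0.001, 0.216, 0.976, -0.0]
contact_force: [0.5, 0.3, 0.1]
finger_gap: -0.0
gripper_force: 0.0
```

Call:
{"api": "step_arm", "payload": {
  "targets": [
    [[-0.5, -0.92, 0, 0, 0, 0, -1], [-0.5, -0.92, 0, 0, 0, 0, -1], [-0.29, -0.46, 0, 0, 0, 0, -1], [0, 0, 0, 0, 0, 0, -1], [0, 0, 0, 0, 0, 0, -1]]
  ]
}}

```text
clock: 13.85
ee_pos: [558.3, -185.2, 180.2]
tcp_rot: [-0.001, 0.216, 0.976, 0.0]
contact_force: [-0.2, 0.5, 0.3]
finger_gap: -0.5
gripper_force: 0.0
```

```bash
python3 - <<'E'
from h import *
s=readout.observe(); print(s["clock"],s["ee_pos"],s["contact_force"])
a=eyes.camera("wrist"); save("w5.png",a)
for f in(eyes.landmark_of,eyes.cut_out):
  for r in f("empty_pocket","wrist")[:2]: print(round(r["p"],2),np.round(r["centre"],1),np.round(ray("wrist",r["centre"],5,s),1),np.round(ray("wrist",r["centre"],12,s),1))
E
```

```text
13.85 [ 558.33712865 -185.20060769  180.21660348] [-0.19084263  0.46188868  0.33669639]
```

View pics/w5.png

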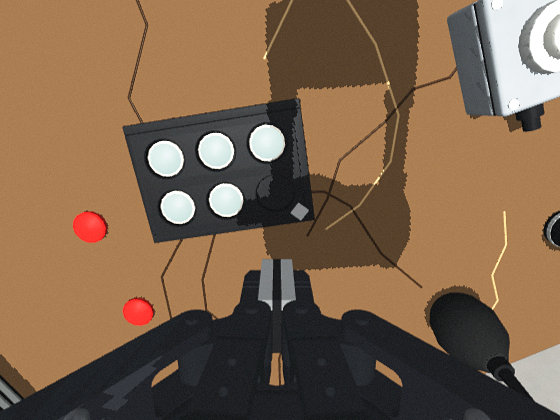

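The wrist view shows the empty pocket at about (276,192.5), matching the lens grid, with the tool directly above it. I'm computing the residual.

```bash
python3 - <<'E'
from h import *
s=readout.observe(); print(s["ee_pos"])
# lens z~9 grid extrapolation
L=[ray("wrist",p,10,s)[:2] for p in((166,158),(216,150),(267,142),(178,207),(226,200))]
print(L[4]*2-L[3],L[2]+L[4]-L[1],L[2]+L[3]-L[0],ray("wrist",(276,192.5),12,s))
E
```

```text
[ 558.67426205 -184.24195259  180.68835353]
[ 555.61210806 -186.37556936] [ 555.5154473  -186.06006848] [ 555.22645857 -185.94107761] [ 555.33955271 -184.89260119   12.        ]
```

Call:
{"api": "step_arm", "payload": {
  "targets": [
    [[0.05, -0.04, 0.6, 0, 0, 0, -1], [0, 0, 0.9, 0, 0, 0, -1], [0, 0, 0.9, 0, 0, 0, -1], [0, 0, 0.8, 0, 0, 0, -1], [0, 0, 0.6, 0, 0, 0, -1]]
  ]
}}

```text
clock: 14.5
ee_pos: [556.2, -184.3, 65.3]
tcp_rot: [-0.001, 0.215, 0.977, 0.0]
contact_force: [0.3, 0.0, -0.3]
finger_gap: -0.1
gripper_force: 0.0
```

Call:
{"api": "step_arm", "payload": {
  "targets": [
    [[0, 0, 0.4, 0, 0, 0, -1], [0, 0, 0.3, 0, 0, 0, -1], [0, 0, 0, 0, 0, 0, -1], [0, 0, 0, 0, 0, 0, -1]]
  ]
}}

```text
clock: 14.9
ee_pos: [557.6, -185.9, 46.6]
tcp_rot: [0.0, 0.216, 0.977, -0.0]
contact_force: [-0.6, -0.7, -0.0]
finger_gap: -0.1
gripper_force: 0.0
```

```bash
python3 - <<'E'
from h import *
s=readout.observe(); print(s["clock"],s["ee_pos"],s["contact_force"])
a=eyes.camera("wrist"); save("w6.png",np.clip(a[150:400,120:440].repeat(2,0).repeat(2,1).astype(int)*2,0,255).astype(np.uint8))
c=CAL["wrist"];T=np.linalg.inv(np.array(c["tool_from_camera"]))
x=T@np.array([0,0,s["ee_pos"][2]-12,1]); print("expected pocket px",c["fx"]*x[0]/x[2]+c["cx"],c["fy"]*x[1]/x[2]+c["cy"])
E
```

```text
14.9 [ 557.57898363 -185.90243785   46.62141727] [-0.62875822 -0.69975821 -0.03350215]
expected pocket px 279.60749492949515 261.7831947516954
```

View pics/w6.png

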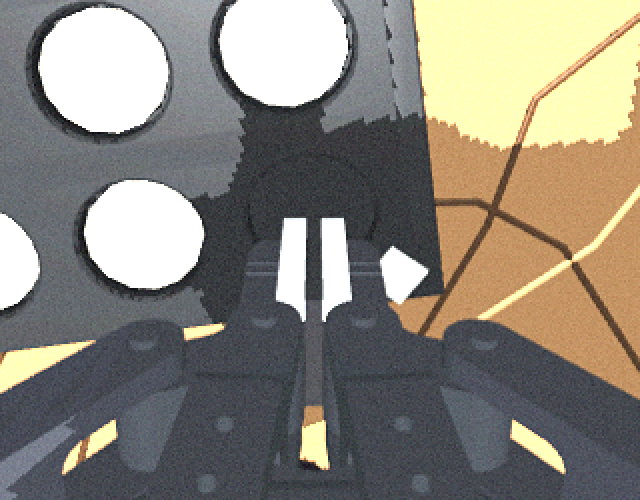

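The pocket ring is centred at px (276.5,258) against an expected (279.6,261.8), so the error is under 2 mm. I'll make a small trim and hold.

Call:
{"api": "step_arm", "payload": {
  "targets": [
    [[0.04, -0.03, 0.08, 0, 0, 0, -1], [0, 0, 0, 0, 0, 0, -1], [0, 0, 0, 0, 0, 0, -1], [0, 0, 0, 0, 0, 0, -1], [0, 0, 0, 0, 0, 0, -1]]
  ]
}}

```text
clock: 15.45
ee_pos: [555.6, -186.3, 43.7]
tcp_rot: [0.0, 0.216, 0.976, -0.0]
contact_force: [-0.0, 0.4, 0.2]
finger_gap: 0.0
gripper_force: 0.0
```

Call:
{"api": "step_arm", "payload": {
  "targets": [
    [[0, 0, 0, 0, 0, 0, -1], [0, 0, 0, 0, 0, 0, -1], [0, 0, 0, 0, 0, 0, -1], [0, 0, 0, 0, 0, 0, -1], [0, 0, 0, 0, 0, 0, -1]]
  ]
}}

```text
clock: 15.95
ee_pos: [555.5, -186.2, 43.6]
tcp_rot: [-0.0, 0.216, 0.976, 0.0]
contact_force: [-0.6, 0.3, -0.2]
finger_gap: 0.1
gripper_force: 0.0
```

Call:
{"api": "step_arm", "payload": {
  "targets": [
    [[0, 0, 0, 0, 0, 0, -1], [0, 0, 0, 0, 0, 0, -1], [0, 0, 0, 0, 0, 0, -1], [0, 0, 0, 0, 0, 0, -1], [0, 0, 0, 0, 0, 0, -1]]
  ]
}}

```text
clock: 16.45
ee_pos: [555.6, -186.2, 43.6]
tcp_rot: [0.0, 0.216, 0.976, -0.0]
contact_force: [0.6, -0.1, 0.2]
finger_gap: 0.1
gripper_force: 0.0
```

Call:
{"api": "step_arm", "payload": {
  "targets": [
    [[0, 0, 0, 0, 0, 0, -1], [0, 0, 0, 0, 0, 0, -1], [0, 0, 0, 0, 0, 0, -1], [0, 0, 0, 0, 0, 0, -1], [0, 0, 0, 0, 0, 0, -1]]
  ]
}}

```text
clock: 16.95
ee_pos: [555.5, -186.3, 43.6]
tcp_rot: [-0.0, 0.216, 0.976, -0.0]
contact_force: [0.4, -1.0, -0.2]
finger_gap: 0.4
gripper_force: 0.0
```

Call:
{"api": "step_arm", "payload": {
  "targets": [
    [[0, 0, 0, 0, 0, 0, -1], [0, 0, 0, 0, 0, 0, -1], [0, 0, 0, 0, 0, 0, -1], [0, 0, 0, 0, 0, 0, -1], [0, 0, 0, 0, 0, 0, -1]]
  ]
}}

```text
clock: 17.45
ee_pos: [555.6, -186.2, 43.6]
tcp_rot: [0.0, 0.216, 0.976, 0.0]
contact_force: [0.3, -1.0, -0.0]
finger_gap: 0.4
gripper_force: 0.0
```

Call:
{"api": "step_arm", "payload": {
  "targets": [
    [[0, 0, 0, 0, 0, 0, -1], [0, 0, 0, 0, 0, 0, -1], [0, 0, 0, 0, 0, 0, -1]]
  ]
}}

```text
clock: 17.75
ee_pos: [555.5, -186.3, 43.6]
tcp_rot: [-0.0, 0.216, 0.976, -0.0]
contact_force: [-0.1, -0.0, 0.4]
finger_gap: -0.4
gripper_force: 0.0
```

```bash
python3 -c "
from cell import order,readout
s=readout.observe();print(s['clock'],s['ee_pos'],s['contact_force'])
print(order.close_job())"
```

```text
17.75 [ 555.53438718 -186.26679467   43.58627137] [-0.07061579 -0.02150159  0.39358062]
the job is handed in; nothing more can be done
None
```

Job handed in at 17.75 s: I pressed the call button fully, pointed at the stray lens for over two seconds, then at the empty small-tray pocket for over two seconds, and the arm is still pointing there, with no contact sensed apart from the button press.

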